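Make up one lamp kit in its pocketed tray

TASK

Make up the parts kit for one lamp: put the ribbed ring, the printed knob, the six-screw terminal strip and the small clear box into the tray, each lying flat on the floor of the pocket cut to its shape. Leave the studded ring and the shorter four-screw strip, which do not belong, where they lie.

Things in the scene. Friction and masses are not known exactly. Their poses are not given: they have to be found in the camera images.
- ribbed_ring: Cream printed ring with fine upright ribs round its outside, 63 mm across and 24 mm high, about 17 g, lying flat. Origin: centre of its underside; z up along its axis. Grasp it across its outside.
- printed_knob: Solid cream printed knob with a scalloped edge, 41 mm across and 20 mm high, about 22 g, lying flat. Origin: centre of its underside; z up.
- long_strip: Cream screw terminal strip with six screws, 19 mm (x) by 62 mm (y, its length) and 14 mm high: a solid bar 8 mm high with a row of round posts 8 mm across on it. About 22 g. Origin: centre of its underside; z up. The two ends are alike.
- clear_box: Small clear closed box with cream parts inside, 49 mm (x) by 67 mm (y, its length) and 26 mm high, about 55 g; its lid stays shut. Origin: centre of its underside (within 2 mm); z up. It may lie either way round in its pocket.
- studded_ring: Look-alike that does not belong: cream printed ring with rows of small round studs round its outside, 69 mm across and 23 mm high. Origin: centre of its underside. It is the one lying among the parts; more such rings stand in a fixed stack at the left, which are not part of the job.
- short_strip: Look-alike that does not belong: cream screw terminal strip with only four screws, 19 mm (x) by 41 mm (y) and 14 mm high. Origin: centre of its underside.
- ring_pocket: Fixed black square insert 104 x 104 x 9 mm, one of four (2 x 2, 105 mm apart) filling an aluminium tray whose rim is level with them, 12 mm above the desk. Pocket centred, 6 mm deep, grey floor. Origin: centre of the insert's underside; pocket floor 3 mm above it. Has the large round pocket, 79 mm across, for the ribbed ring.
- knob_pocket: Fixed black square insert 104 x 104 x 9 mm, one of four (2 x 2, 105 mm apart) filling an aluminium tray whose rim is level with them, 12 mm above the desk. Pocket centred, 6 mm deep, grey floor. Origin: centre of the insert's underside; pocket floor 3 mm above it. Has the small round pocket, 57 mm across, for the knob.
- strip_pocket: Fixed black square insert 104 x 104 x 9 mm, one of four (2 x 2, 105 mm apart) filling an aluminium tray whose rim is level with them, 12 mm above the desk. Pocket centred, 6 mm deep, grey floor. Origin: centre of the insert's underside; pocket floor 3 mm above it. Has the narrow oblong pocket, 35 mm (x) by 78 mm (y) for the six-screw strip. A finger cut-out 42 mm wide, as deep, crosses it along x.
- box_pocket: Fixed black square insert 104 x 104 x 9 mm, one of four (2 x 2, 105 mm apart) filling an aluminium tray whose rim is level with them, 12 mm above the desk. Pocket centred, 6 mm deep, grey floor. Origin: centre of the insert's underside; pocket floor 3 mm above it. Has the wide oblong pocket, 65 mm (x) by 83 mm (y) for the clear box. A finger cut-out 42 mm wide, as deep, crosses it along x.

How it is judged:
By the outcome, as a careful person would: the job done as asked, in the order asked, and still so for the second after the job is handed in, with the robot touching nothing.
It also fails if it takes over 96 s, if anything falls off the work surface, if the arm or the gripper's body presses on something with over 40 N, if the wrist force passes 120 N, or if a joint passes its speed limit or range.

ROBOT

A 6-joint arm with a two-finger parallel gripper is mounted at the origin on a cart in front of the work surface, level with it; the furniture and walls round the work are solid. World frame = base frame: x ahead of the robot, y to its left, z up, the work surface at z = 0. Lengths are in m, angles in rad, forces in N, time in s.
With the tool pointing down it reaches from about 0.225 to 0.875 m from the base axis. Payload 3.4 kg.
Tool frame: the origin (TCP) lies on the centre line of the jaws, within the pads' length; the fingertips stand 22 mm ahead of it and the grasp point (between the pads) lies 3 mm ahead of it; z points along the fingers, y is the line along which they close (so a half turn about z gives the same grasp; the last joint's range is limited). The gripper opens to 85 mm and grips with 20 to 120 N. Pads are 22 mm wide; open, the fingers measure 114 mm over their backs; the gripper's body (76 mm by 85 mm) begins 54 mm behind the grasp point. The pads swing forward as they close: fully open they stand 13 mm farther back than shut.
Start: joints at [1.013, 0.276, 1.505, -0, 1.361, -0.121], TCP at [0.243, 0.521, 0.253] pointing down, gripper open.
Joint ranges: [-2.89, 2.89], [-0.75, 2.08], [0.22, 2.7], [-1.18, 4.32], [0.11, 2.71], [-2.7, 2.7]. Speed limits (rad/s): [2.57, 2.57, 3.14, 3.14, 3.14, 3.14].

INTERFACE

Orientations are given as a unit quaternion [w, x, y, z].
In Python, from rig import manip, sensors, job, get_image gives the robot as it stands (manip), with the cameras as plain functions, the readings (sensors) and the job (job).
- The arm moves only by the shell command python3 steer.py 'ROWS' [OPENING] [FORCE]. ROWS is rows parted by semicolons, their numbers by spaces, 1 to 5 of them, each of 4 numbers: dx, dy, dz in m, then a turn about the tool's z in rad; each row shifts and turns the commanded pose from where the row before left it, along the tool's axes as they then stand; what a row does not reach is not made up. A row lasts 1/12 s, in which the tool goes at most 0.0417 m and 0.125 rad, less where a joint would pass 70% of its speed; a pose out of reach is approached as far as the arm can. OPENING is the finger opening in m, set as the command begins (- or left out keeps the last). The fingers move at their own pace and stop on an object; FORCE is the grip in N (left out, the last holds). Time passes only in rows, so rows that do not move let the fingers close. It prints the time, the measured TCP pose, the force, the opening and the grip force at its end.
- sensors.get_state(): the state, without advancing time (a new reading comes with each control period).
- get_image(name): name is "side" or "top" or "wrist"; returns a dict with "img" (384x512x3 uint8, red, green, blue), "camera_matrix" (3x3 intrinsics, pixels), "T" (4x4, takes a point from camera to world coordinates); the wrist camera has in their place "hand_eye" (4x4, takes a point from camera to tool coordinates, whose origin is the TCP and whose axes are the flange's). Camera axes: x right, y down, z forward; pixel columns grow to the right and rows downward; lengths in m; the calibration is good to about 2 mm. A picture is of the moment at which its call begins: read the wrist's pose just before it. There is no depth.
- job.sign_off(): hands the job in; it is judged then, once.
The state is a dict: "clock": time; "qpos": joint angles; "qd": joint speeds; "effort": joint torques, N m; "position": TCP position; "ee_rot": TCP orientation; "contact_force": force on the tool from outside, world axes, zero at the start; "moment": the same for the moment, N m; "width": finger opening in m; "gripper_force": force on a finger pad.
Only numpy, scipy, OpenCV 4.12 (cv2) and the standard library are available. Lean on these libraries where they do the work, as an engineer would, in place of code of your own. Each camera call takes 0.05 s, during which the arm holds its last target. There are 200 camera calls.

## Working session

There is one attempt and no reset: what is moved stays moved. The work goes in short steps, Python scripts to look and compute and a shell command to move; the robot and the scene stay as the last step left them, time stands still between calls to the robot, and variables do not carry over. Pictures are saved under pics/ and viewed, at most 14 in all, crops included, and the job is handed in when it is done.

```bash
ls; mkdir -p pics
python3 - <<'E'
from rig import manip, sensors, job, get_image
import cv2,numpy as np
s=sensors.get_state(); print(s['clock'],s['position'],s['ee_rot'],s['width'])
for n in ['top','side']:
    d=get_image(n); cv2.imwrite(f'pics/{n}0.png',cv2.resize(d['img'][:,:,::-1],(768,576),interpolation=cv2.INTER_CUBIC))
    cv2.imwrite(f'raw_{n}.png',d['img'][:,:,::-1])
    np.savez(f'{n}.npz',K=d['camera_matrix'],T=d['T']); print(n,d['camera_matrix'].round(1).tolist(),d['T'].round(3).tolist())
d=get_image('wrist');print(d['hand_eye'].round(3).tolist())
E
```

```text
pics
rig.py
steer.py
0.0 [0.24298274 0.52058034 0.25243802] [-2.96983758e-04  2.16675478e-01  9.76243251e-01 -8.73900519e-04] 0.08542391616675563
top [[385.9, 0.0, 258.5], [0.0, 385.9, 181.2], [0.0, 0.0, 1.0]] [[-0.087, -0.973, 0.215, 0.315], [-0.996, 0.085, -0.021, -0.042], [0.002, -0.216, -0.976, 0.997], [0.0, 0.0, 0.0, 1.0]]
side [[444.0, 0.0, 255.0], [0.0, 444.0, 185.4], [0.0, 0.0, 1.0]] [[0.909, -0.234, 0.345, 0.133], [-0.416, -0.517, 0.748, -0.853], [0.003, -0.823, -0.567, 0.662], [0.0, 0.0, 0.0, 1.0]]
[[-0.0, -0.951, -0.31, 0.079], [1.0, -0.0, -0.0, 0.001], [0.0, -0.31, 0.951, -0.12], [0.0, 0.0, 0.0, 1.0]]
```

View pics/top0.png

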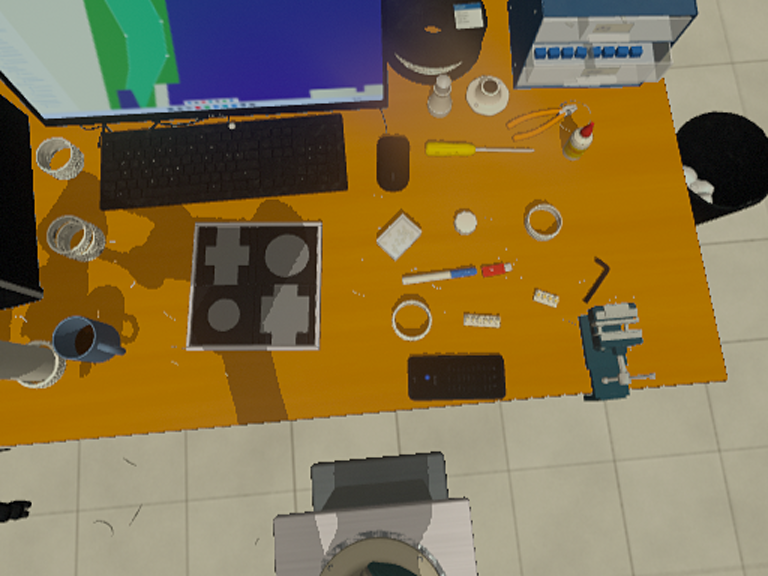

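View pics/side0.png

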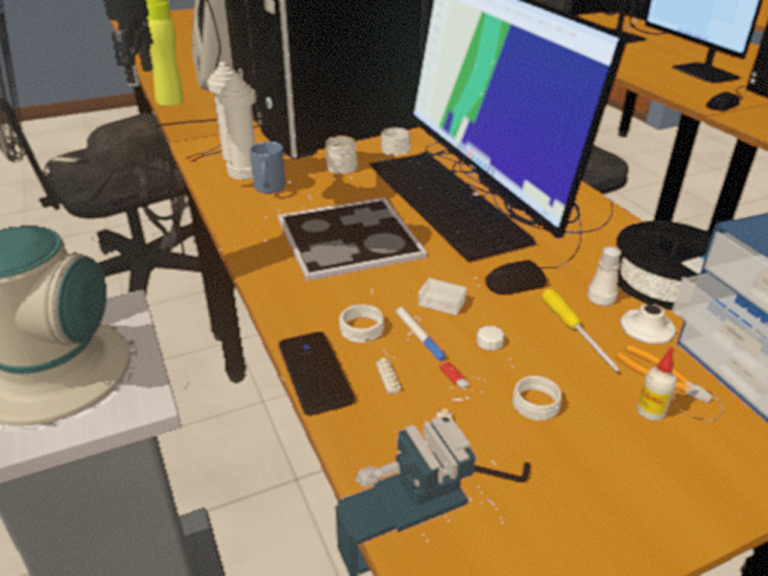

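The top view shows the tray with its strip pocket at top left (226,256), ring at top right (287,256), knob at bottom left (223,314) and box at bottom right (285,315). The box is at (398,235), the knob at (465,222), the long strip at (482,320) and the short strip at (546,297). The rings are at (412,319) and (543,222), and I can't yet tell which is which. The side view shows the same layout.

```bash
cat > h.py <<'E'
import numpy as np,cv2
def cast(K,T,uv,z):
    uv=np.atleast_2d(uv).astype(float); r=np.c_[uv,np.ones(len(uv))]@np.linalg.inv(K).T@T[:3,:3].T
    o=T[:3,3]; return o+r*((z-o[2])/r[:,2])[:,None]
E
python3 - <<'E'
from h import *
im=cv2.imread('raw_top.png'); c=np.load('top.npz');K,T=c['K'],c['T']
hsv=cv2.cvtColor(im,cv2.COLOR_BGR2HSV)
m=((hsv[...,1]<115)&(hsv[...,2]>110)).astype(np.uint8)*255
n=0
for ct in cv2.findContours(m,cv2.RETR_EXTERNAL,cv2.CHAIN_APPROX_NONE)[0]:
    x,y,w,h=cv2.boundingRect(ct)
    if cv2.contourArea(ct)<40 or not(125<y<250 and 240<x<400): continue
    for z in (0.0,.014,.024):
        p=cast(K,T,ct[:,0],z)[:,:2].astype(np.float32)
        r=cv2.minAreaRect(p); print((x,y,w,h),z,np.round(r[0],4),np.round(r[1],4),round(r[2],1))
# pockets : grey floor inside tray
g=((hsv[...,2]>70)&(hsv[...,1]<70)).astype(np.uint8)[150:232,128:212]
n,l,st,ce=cv2.connectedComponentsWithStats(g)
for i in range(1,n):
    if st[i,4]>150:
        cc=ce[i]+[128,150]; ct=np.argwhere(l==i)[:,::-1]+[128,150]
        p=cast(K,T,ct,.006)[:,:2].astype(np.float32); r=cv2.minAreaRect(p)
        print('pk',st[i],cc.round(1),cast(K,T,cc,.006)[0].round(4),np.round(r[0],4),np.round(r[1],4),round(r[2],1))
cv2.imwrite('pics/crop.png',cv2.resize(im[125:270,240:400],None,fx=4.4,fy=4.1,interpolation=cv2.INTER_CUBIC))
E
```

```text
(309, 209, 24, 10) 0.0 [ 0.4362 -0.216 ] [0.0602 0.0202] 81.2
(309, 209, 24, 10) 0.014 [ 0.4345 -0.2135] [0.0594 0.0199] 81.2
(309, 209, 24, 10) 0.024 [ 0.4332 -0.2118] [0.0588 0.0197] 81.2
(397, 202, 31, 25) 0.0 [ 0.4148 -0.4509] [0.0617 0.0757] 0.2
(397, 202, 31, 25) 0.014 [ 0.4134 -0.4451] [0.0609 0.0747] 0.2
(397, 202, 31, 25) 0.024 [ 0.4124 -0.441 ] [0.0602 0.0739] 0.2
(261, 200, 27, 27) 0.0 [ 0.448  -0.0959] [0.0677 0.0679] 85.0
(261, 200, 27, 27) 0.014 [ 0.4461 -0.0951] [0.0667 0.067 ] 85.0
(261, 200, 27, 27) 0.024 [ 0.4448 -0.0946] [0.0661 0.0663] 85.0
(356, 193, 16, 12) 0.0 [ 0.4653 -0.3334] [0.0415 0.0205] 66.0
(356, 193, 16, 12) 0.014 [ 0.4632 -0.3293] [0.0409 0.0202] 66.0
(356, 193, 16, 12) 0.024 [ 0.4617 -0.3264] [0.0405 0.02  ] 66.0
(268, 181, 50, 9) 0.0 [ 0.5213 -0.1515] [0.0144 0.1307] 2.8
(268, 181, 50, 9) 0.014 [ 0.5185 -0.1499] [0.0142 0.1289] 2.8
(268, 181, 50, 9) 0.024 [ 0.5164 -0.1489] [0.0141 0.1275] 2.8
(251, 142, 30, 32) 0.0 [ 0.5988 -0.0873] [0.0539 0.0732] 41.9
(251, 142, 30, 32) 0.014 [ 0.5948 -0.0867] [0.0532 0.0721] 41.9
(251, 142, 30, 32) 0.024 [ 0.592  -0.0862] [0.0526 0.0714] 41.9
(303, 140, 15, 17) 0.0 [ 0.6148 -0.2094] [0.0378 0.0452] 83.6
(303, 140, 15, 17) 0.014 [ 0.6106 -0.2071] [0.0373 0.0446] 83.6
(303, 140, 15, 17) 0.024 [ 0.6076 -0.2054] [0.0369 0.0441] 83.6
(350, 136, 25, 25) 0.0 [ 0.6037 -0.3488] [0.0629 0.0684] 37.3
(350, 136, 25, 25) 0.014 [ 0.5996 -0.3445] [0.062  0.0674] 37.3
(350, 136, 25, 25) 0.024 [ 0.5967 -0.3414] [0.0614 0.0667] 37.3
pk [  0   0  84  59 952] [149.9 169. ] [0.5921 0.2206 0.006 ] [0.5619 0.1717] [0.2181 0.1565] 85.0
pk [   0    4   84   78 1304] [188.8 211.3] [0.4704 0.1233 0.006 ] [0.5235 0.169 ] [0.212  0.2048] 86.5
pk [ 49   7  29  28 640] [191.  170.1] [0.5796 0.1124 0.006 ] [0.579  0.1125] [0.0741 0.074 ] 86.7
pk [ 11  50  21  21 343] [148.7 209.7] [0.4837 0.2266 0.006 ] [0.4829 0.2261] [0.0522 0.0521] 85.0
```

View pics/crop.png

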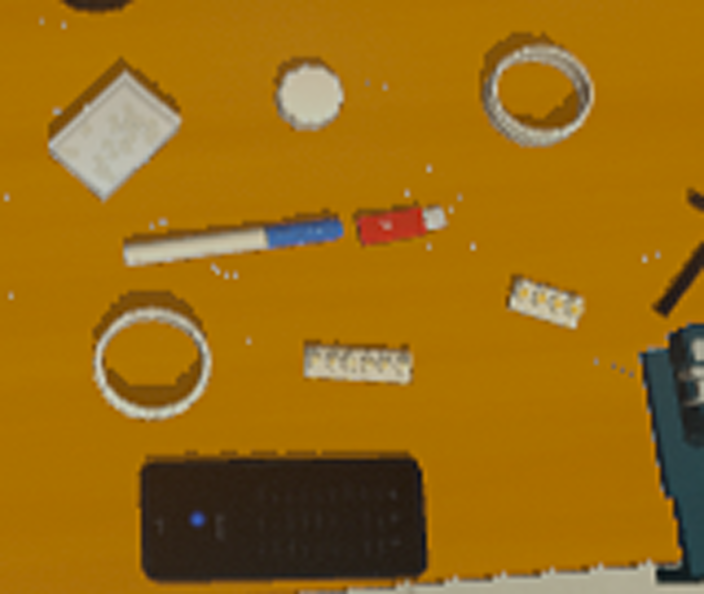

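```bash
cat >> h.py <<'E'
from scipy.spatial.transform import Rotation as R
from rig import manip, sensors, job, get_image
def Rt(s): q=s['ee_rot']; return R.from_quat([q[1],q[2],q[3],q[0]]).as_matrix()
def to(x,y,z,yaw=None):
    """tool-axes move to world x,y,z (before turning); turn so closing line has world yaw (deg)"""
    s=sensors.get_state(); M=Rt(s); d=M.T@(np.array([x,y,z])-s['position'])
    t=0
    cur=np.degrees(np.arctan2(M[1,1],M[0,1]))
    if yaw is not None: t=-((yaw-cur+90)%180-90)
    print('clk',round(s['clock'],2),'pos',np.round(s['position'],4),'tool',d.round(4),'rows',round(np.linalg.norm(d)/.0417,1),'yaw',round(cur,1),'turn',round(np.radians(t),3),'q6',round(s['qpos'][5],2),'w',round(s['width'],4),'tilt',M[:,2].round(3))
def wrist(name=None):
    s=sensors.get_state(); d=get_image('wrist'); im=d['img'][:,:,::-1].copy()
    T=np.eye(4);T[:3,:3]=Rt(s);T[:3,3]=s['position']
    if name: cv2.imwrite(f'pics/{name}.png',im)
    return im,d['camera_matrix'],T@d['hand_eye']
def cream(im,S=115,V=110):
    h=cv2.cvtColor(im,cv2.COLOR_BGR2HSV); return ((h[...,1]<S)&(h[...,2]>V)).astype(np.uint8)*255
E
python3 - <<'E'
from h import *
to(.6,-.34,.2)
im=cv2.imread('raw_top.png'); cv2.imwrite('pics/tray.png',cv2.resize(im[145:237,120:220],None,fx=6,fy=6,interpolation=cv2.INTER_CUBIC))
E
```

```text
clk 0.15 pos [0.2431 0.5207 0.2526] tool [-0.6875 -0.6288  0.0534] rows 22.4 yaw 65.0 turn 0.0 q6 -0.12 w 0.0855 tilt [-0.001 -0.001 -1.   ]
```

View pics/tray.png

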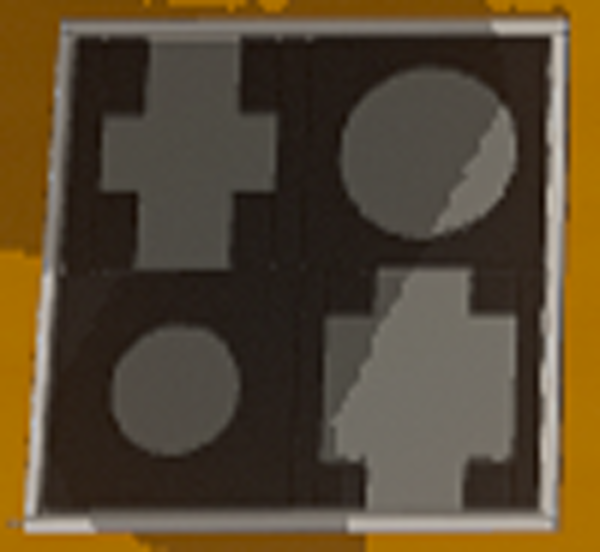

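The tray crop shows the strip pocket (190,152) and box pocket (420,390) with their long axes horizontal in the image (world y). Their cut-outs run the full insert along world x. The ring pocket is at (428,152) and the knob pocket at (175,390).

```bash
for i in 1 2 3 4; do python3 steer.py '-0.03 -0.0275 0.0023 0;-0.03 -0.0275 0.0023 0;-0.03 -0.0275 0.0023 0;-0.03 -0.0275 0.0023 0;-0.03 -0.0275 0.0023 0'|tail -1; done; python3 steer.py '-0.03 -0.0275 0.0023 0;-0.03 -0.0275 0.0023 0;-0.02 -0.02 0 0;0 0 0 0'
python3 - <<'E'
from h import *
to(.597,-.342,.2)
wrist('w1')
E
```

```text
gripper_force: 0.0
gripper_force: 0.0
gripper_force: 0.0
gripper_force: 0.0
clock: 2.15
position: [0.5965, -0.3393, 0.2009]
ee_rot: [0.001, 0.219, 0.976, -0.002]
contact_force: [0.4, -1.3, 0.2]
width: 0.0856
gripper_force: 0.0
clk 2.15 pos [ 0.5965 -0.3393  0.2009] tool [-0.0016 -0.0022  0.0009] rows 0.1 yaw 64.7 turn 0.0 q6 -1.75 w 0.0856 tilt [ 0.001 -0.003 -1.   ]
```

View pics/w1.png

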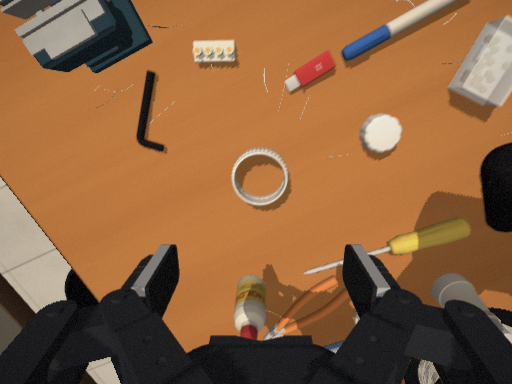

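The wrist view shows a ring at (260,178) with fine teeth round its top edge, the knob at (381,133), the short strip at (214,50) and the box at (488,65). Next I measure the ring and zoom in on it.

```bash
cat >> h.py <<'E'
def meas(im,K,T,zs,seed,S=115,V=110,close=0):
    m=cream(im,S,V)
    if close: m=cv2.morphologyEx(m,cv2.MORPH_CLOSE,np.ones((close,close)))
    for ct in cv2.findContours(m,cv2.RETR_EXTERNAL,cv2.CHAIN_APPROX_NONE)[0]:
        if cv2.pointPolygonTest(cv2.convexHull(ct),tuple(map(float,seed)),False)<0: continue
        if cv2.contourArea(cv2.convexHull(ct))<60: continue
        for z in zs:
            p=cast(K,T,ct[:,0],z)[:,:2].astype(np.float32); r=cv2.minAreaRect(p); c,rad=cv2.minEnclosingCircle(p)
            print(cv2.boundingRect(ct),'z',z,'rect',np.round(r[0],4),np.round(r[1],4),round(r[2],1),'circ',np.round(c,4),round(2*rad,4))
E
python3 - <<'E'
from h import *
im,K,T=wrist()
print(T.round(3).tolist())
meas(im,K,T,(0,.012,.024),(260,178))
meas(im,K,T,(.0,.010,.020),(381,133))
cv2.imwrite('pics/w1c.png',cv2.resize(im[140:215,220:300],None,fx=6,fy=6,interpolation=cv2.INTER_CUBIC))
E
```

```text
[[0.426, 0.861, 0.279, 0.524], [0.905, -0.405, -0.132, -0.302], [-0.0, 0.309, -0.951, 0.321], [0.0, 0.0, 0.0, 1.0]]
(228, 150, 57, 59) z 0 rect [ 0.6042 -0.3451] [0.0652 0.0703] 66.2 circ [ 0.6046 -0.3442] 0.0708
(228, 150, 57, 59) z 0.012 rect [ 0.6012 -0.3434] [0.0628 0.0677] 66.2 circ [ 0.6016 -0.3426] 0.0682
(228, 150, 57, 59) z 0.024 rect [ 0.5982 -0.3418] [0.0603 0.0651] 66.2 circ [ 0.5986 -0.341 ] 0.0655
(356, 116, 43, 40) z 0.0 rect [ 0.6154 -0.2021] [0.0474 0.0413] 46.9 circ [ 0.6153 -0.2019] 0.0475
(356, 116, 43, 40) z 0.01 rect [ 0.6126 -0.2052] [0.0459 0.04  ] 46.9 circ [ 0.6124 -0.205 ] 0.0461
(356, 116, 43, 40) z 0.02 rect [ 0.6097 -0.2083] [0.0444 0.0388] 46.9 circ [ 0.6096 -0.2081] 0.0446
```

View pics/w1c.png

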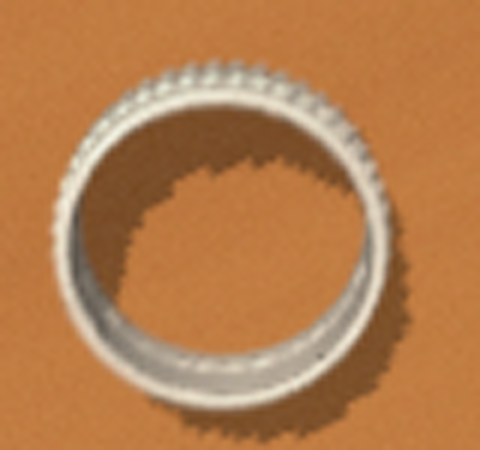

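The crop shows upright ribs on the outer wall at top (230,75) and a 63 mm diameter, so this is the ribbed ring, at (0.600,-0.3435). I'll pick it.

```bash
python3 -c "
from h import *
to(.600,-.3435,.027)"
```

```text
clk 2.25 pos [ 0.5947 -0.3337  0.2014] tool [-0.0094 -0.0068  0.1743] rows 4.2 yaw 64.9 turn 0.0 q6 -1.75 w 0.0853 tilt [-0.002  0.002 -1.   ]
```

```bash
python3 steer.py '-0.008 -0.007 0.03 0;0 0 0.03 0;0 0 0 0;0 0 0 0;0 0 0 0' | head -2
python3 - <<'E'
from h import *
to(.6,-.3435,.027)
im,K,T=wrist('w2')
meas(im,K,T,(0,.012,.024),(260,178),90,130)
to(.6,-.3435,.027)
E
```

```text
clock: 2.67
position: [0.5997, -0.3418, 0.1442]
clk 2.67 pos [ 0.5997 -0.3418  0.1442] tool [-0.0009 -0.0015  0.1172] rows 2.8 yaw 65.0 turn 0.0 q6 -1.75 w 0.0854 tilt [ 0.001 -0.    -1.   ]
(225, 155, 68, 70) z 0 rect [ 0.6057 -0.3459] [0.0655 0.0705] 65.0 circ [ 0.606  -0.3453] 0.0719
(225, 155, 68, 70) z 0.012 rect [ 0.6022 -0.3442] [0.0625 0.0673] 65.0 circ [ 0.6024 -0.3436] 0.0686
(225, 155, 68, 70) z 0.024 rect [ 0.5986 -0.3424] [0.0595 0.0641] 65.0 circ [ 0.5989 -0.3418] 0.0654
clk 2.72 pos [ 0.6002 -0.3423  0.145 ] tool [ 0.     -0.0012  0.118 ] rows 2.8 yaw 65.0 turn 0.0 q6 -1.75 w 0.0851 tilt [ 0.003 -0.002 -1.   ]
```

```bash
python3 steer.py '-0.001 -0.001 0.04 0;0 0 0.04 0;0 0 0.03 0;0 0 0.007 0;0 0 0 0'; python3 steer.py '0 0 0 0;0 0 0 0;0 0 0 0;0 0 0 0;0 0 0 0' 0.05 30;python3 steer.py '0 0 0 0;0 0 0 0' ;python3 - <<'E'
from h import *
to(.6,-.3435,.1)
wrist('w3')
E
```

```text
clock: 3.13
position: [0.5992, -0.3432, 0.0248]
ee_rot: [-0.001, 0.216, 0.976, 0.001]
contact_force: [-0.1, 0.1, -0.6]
width: 0.0852
gripper_force: 0.0
clock: 3.55
position: [0.6019, -0.3452, 0.0297]
ee_rot: [0.003, 0.217, 0.976, -0.001]
contact_force: [-0.6, 1.5, 6.7]
width: 0.0594
gripper_force: 31.9
clock: 3.72
position: [0.6018, -0.3452, 0.0296]
ee_rot: [0.003, 0.217, 0.976, -0.001]
contact_force: [-0.4, 0.9, 5.5]
width: 0.0597
gripper_force: 31.9
clk 3.72 pos [ 0.6018 -0.3452  0.0296] tool [ 0.0019  0.0007 -0.0704] rows 1.7 yaw 65.0 turn 0.0 q6 -1.76 w 0.0597 tilt [ 0.006 -0.004 -1.   ]
```

View pics/w3.png

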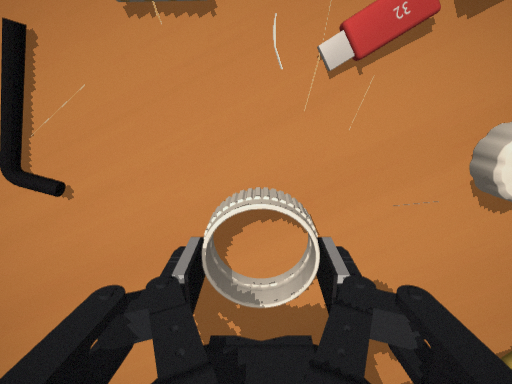

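The picture shows the ring (262,250) centred between the pads. The upward push of about 6 N says the tips touch the desk, and they would strike the insert when placing, so I'll regrip 10 mm higher.

```bash
python3 steer.py '0 0 0 0;0 0 0 0;0 0 -0.012 0;0 0 0 0;0 0 0 0' 0.08|head -2; python3 steer.py '0 0 0 0;0 0 0 0;0 0 0 0;0 0 0 0;0 0 0 0' 0.05 30;python3 steer.py '0 0 -0.03 0;0 0 -0.03 0;0 0 -0.03 0;0 0 0 0;0 0 0 0' ;python3 - <<'E'
from h import *
to(.58,.112,.12)
im,K,T=wrist();cv2.imwrite('w4.png',im)
E
```

```text
clock: 4.18
position: [0.6006, -0.3445, 0.0391]
clock: 4.6
position: [0.5997, -0.3439, 0.0382]
ee_rot: [-0.0, 0.217, 0.976, 0.0]
contact_force: [-0.5, 1.6, 4.6]
width: 0.0568
gripper_force: 31.9
clock: 5.02
position: [0.6009, -0.3447, 0.1296]
ee_rot: [0.002, 0.217, 0.976, -0.001]
contact_force: [-0.4, 0.2, -0.5]
width: 0.0572
gripper_force: 32.6
clk 5.02 pos [ 0.6009 -0.3447  0.1296] tool [0.2121 0.4051 0.0084] rows 11.0 yaw 65.0 turn 0.0 q6 -1.76 w 0.0572 tilt [ 0.004 -0.002 -1.   ]
```

```bash
cp w4.png pics/w4.png; for i in 1 2; do python3 steer.py '0.0193 0.0368 0 0;0.0193 0.0368 0 0;0.0193 0.0368 0 0;0.0193 0.0368 0 0;0.0193 0.0368 0 0'|head -2; done;  python3 steer.py '0.0193 0.0368 0 0;0 0 0 0;0 0 0 0;0 0 0 0;0 0 0 0'
python3 - <<'E'
from h import *
to(.579,.1125,.12)
im,K,T=wrist('w5');cv2.imwrite('w5.png',im);np.savez('w5.npz',K=K,T=T)
to(.579,.1125,.12)
E
```

```text
clock: 5.48
position: [0.5884, -0.1343, 0.1253]
clock: 5.9
position: [0.5787, 0.073, 0.1255]
clock: 6.32
position: [0.5782, 0.1115, 0.1266]
ee_rot: [-0.001, 0.217, 0.976, -0.001]
contact_force: [-0.6, 0.2, -0.5]
width: 0.057
gripper_force: 32.6
clk 6.32 pos [0.5782 0.1115 0.1266] tool [-0.0003  0.0013  0.0066] rows 0.2 yaw 64.9 turn 0.0 q6 -1.06 w 0.057 tilt [-0.002 -0.001 -1.   ]
clk 6.37 pos [0.5785 0.1112 0.1269] tool [0.0001 0.0014 0.0069] rows 0.2 yaw 64.9 turn 0.0 q6 -1.06 w 0.0573 tilt [-0.002 -0.    -1.   ]
```

View pics/w5.png

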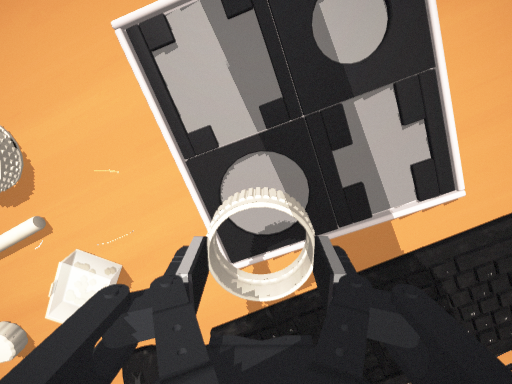

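The picture shows the ring (262,245) held between the pads. Below it are the ring pocket (265,193), the insert junction (302,116), rim corners (115,24) and (463,193), and the knob pocket (350,22).

Run:
```python
from h import *
c=np.load('w5.npz');K,T=c['K'],c['T']; im=cv2.imread('w5.png')
p=cast(K,T,[(302,116),(187,158),(434,68),(463,193),(268,0)],.012); print(p.round(4))
d=p[2]-p[1];print(np.degrees(np.arctan2(d[1],d[0])))
# knob pocket circle and ring pocket left arc
g=cv2.cvtColor(im,cv2.COLOR_BGR2HSV); m=((g[...,1]<60)&(g[...,2]>75)).astype(np.uint8)
cs=cv2.findContours(m[:,:],cv2.RETR_EXTERNAL,cv2.CHAIN_APPROX_NONE)[0]
for ct in cs:
    a=cv2.contourArea(ct)
    if a<1500: continue
    q=ct[:,0]; q=q[(q[:,1]>1)]
    if cv2.boundingRect(ct)[2]<130:
        w=cast(K,T,q,.006)[:,:2]; A=np.c_[2*w,np.ones(len(w))]; s=np.linalg.lstsq(A,(w**2).sum(1),rcond=None)[0]
        print(cv2.boundingRect(ct),s[:2].round(4),'D',2*np.sqrt(s[2]+s[:2]@s[:2]))
# ring pocket arc: boundary black->grey left side, by rows
w=[]
for v in range(160,188):
    u=np.where(m[v,200:300])[0]; w.append((200+u[0],v)); 
w=cast(K,T,w,.006)[:,:2]; r=.0395
from scipy.optimize import least_squares
s=least_squares(lambda c:np.hypot(*(w-c).T)-r,[.579,.1125],loss='soft_l1',f_scale=.001); print('ring pocket',s.x,np.abs(s.fun).max())
# held ring outline top: bounds -> offset from tcp
print(T[:3,3])
```

```text
[[0.5331 0.1696 0.012 ]
 [0.5238 0.0699 0.012 ]
 [0.5429 0.2737 0.012 ]
 [0.6518 0.271  0.012 ]
 [0.449  0.1784 0.012 ]]
84.65248169378458
(45, 249, 77, 76) [ 0.5952 -0.0942] D 0.0783266723189214
(312, 0, 76, 64) [0.4863 0.228 ] D 0.05536170962536329
ring pocket [0.58277012 0.11381828] 0.0004711518838449724
[0.50693327 0.14575882 0.2470255 ]
```

```bash
python3 -c "
from h import *
to(.581,.1128,.046)"; python3 steer.py '-0.0015 0.0025 0.03 0;0 0 0.03 0;0 0 0.02 0;0 0 0 0;0 0 0 0'; python3 -c "
from h import *
to(.581,.1128,.044)"
```

```text
clk 6.37 pos [0.5785 0.1112 0.1269] tool [-0.0017  0.0026  0.0809] rows 1.9 yaw 64.9 turn 0.0 q6 -1.06 w 0.0573 tilt [-0.002 -0.    -1.   ]
clock: 6.78
position: [0.5807, 0.1128, 0.047]
ee_rot: [-0.001, 0.218, 0.976, -0.0]
contact_force: [-0.0, -0.4, -0.1]
width: 0.0566
gripper_force: 52.3
clk 6.78 pos [0.5807 0.1128 0.047 ] tool [-0.0003  0.0001  0.003 ] rows 0.1 yaw 64.9 turn 0.0 q6 -1.06 w 0.0566 tilt [-0.002 -0.    -1.   ]
```

```bash
python3 steer.py '0 0 0.003 0;0 0 0 0;0 0 0 0'|sed -n 2,6p; python3 steer.py '0 0 0 0;0 0 0 0;0 0 0 0;0 0 0 0' 0.075|sed -n 2,6p; python3 steer.py '0 0 -0.04 0;0 0 -0.04 0;0 0 -0.02 0;0 0 0 0;0 0 0 0' 0.085
python3 - <<'E'
from h import *
im,K,T=wrist('w6')
to(.612,-.206,.15)
E
```

```text
position: [0.5818, 0.114, 0.0458]
ee_rot: [0.001, 0.217, 0.976, 0.0]
contact_force: [-0.5, -0.3, 0.5]
width: 0.057
gripper_force: 52.3
position: [0.5812, 0.1143, 0.045]
ee_rot: [0.0, 0.217, 0.976, 0.0]
contact_force: [0.1, -0.7, -0.8]
width: 0.0753
gripper_force: 0.0
clock: 7.78
position: [0.5819, 0.1144, 0.1463]
ee_rot: [0.002, 0.217, 0.976, 0.001]
contact_force: [-0.3, -1.4, -1.2]
width: 0.0846
gripper_force: 0.0
clk 7.83 pos [0.5807 0.1143 0.1447] tool [-0.1638 -0.277  -0.0053] rows 7.7 yaw 65.0 turn 0.0 q6 -1.06 w 0.0849 tilt [-0.  0. -1.]
```

View pics/w6.png

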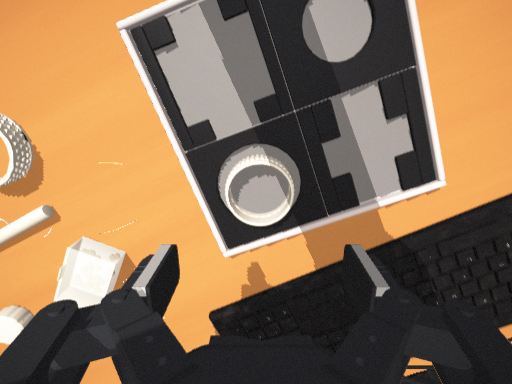

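The picture shows the ring (259,190) sitting inside its round pocket (260,185). I'll check that numerically and go over the knob.

```bash
python3 - <<'E'
from h import *
im,K,T=wrist()
meas(im,K,T,(.018,.030),(259,190),60,190)
E
python3 steer.py '-0.0205 -0.0346 0 0;-0.0205 -0.0346 0 0;-0.0205 -0.0346 0 0;-0.0205 -0.0346 0 0;-0.0205 -0.0346 0 0'|sed -n 2p;python3 steer.py '-0.0205 -0.0346 0 0;-0.0205 -0.0346 0 0;-0.0205 -0.0346 0 0;0 0 0 0;0 0 0 0'|sed -n 2p;python3 steer.py '0 0 0 0;0 0 0 0'|sed -n 2p
python3 - <<'E'
from h import *
im,K,T=wrist();cv2.imwrite('w7.png',im)
to(.612,-.206,.035)
for s in [(262,200),(262,170)]: meas(im,K,T,(0,.010,.020),s,90,130)
E
```

```text
(225, 156, 70, 72) z 0.018 rect [0.585  0.1123] [0.0649 0.0652] 34.5 circ [0.5841 0.1131] 0.069
(225, 156, 70, 72) z 0.03 rect [0.5813 0.1141] [0.0617 0.062 ] 34.5 circ [0.5804 0.1148] 0.0656
(121, 0, 327, 260) z 0.018 rect [0.5354 0.1698] [0.2185 0.2127] 85.1 circ [0.5353 0.17  ] 0.3031
(121, 0, 327, 260) z 0.03 rect [0.5341 0.1688] [0.2079 0.2023] 85.1 circ [0.5341 0.1689] 0.2884
position: [0.5995, -0.0872, 0.1425]
position: [0.6116, -0.208, 0.1422]
position: [0.6118, -0.2044, 0.1434]
clk 8.93 pos [ 0.6121 -0.2042  0.1439] tool [-0.0009 -0.0017  0.1089] rows 2.6 yaw 65.1 turn 0.0 q6 -1.57 w 0.0853 tilt [-0.002  0.001 -1.   ]
(238, 167, 43, 45) z 0 rect [ 0.616  -0.2071] [0.0406 0.0449] 63.6 circ [ 0.6159 -0.2072] 0.0456
(238, 167, 43, 45) z 0.01 rect [ 0.6131 -0.2057] [0.0391 0.0432] 63.6 circ [ 0.6131 -0.2058] 0.0438
(238, 167, 43, 45) z 0.02 rect [ 0.6103 -0.2044] [0.0376 0.0415] 63.6 circ [ 0.6102 -0.2044] 0.0421
(238, 167, 43, 45) z 0 rect [ 0.616  -0.2071] [0.0406 0.0449] 63.6 circ [ 0.6159 -0.2072] 0.0456
(238, 167, 43, 45) z 0.01 rect [ 0.6131 -0.2057] [0.0391 0.0432] 63.6 circ [ 0.6131 -0.2058] 0.0438
(238, 167, 43, 45) z 0.02 rect [ 0.6103 -0.2044] [0.0376 0.0415] 63.6 circ [ 0.6102 -0.2044] 0.0421
```

```bash
python3 - <<'E'
from h import *
d=get_image('wrist');K=d['camera_matrix'];H=np.linalg.inv(d['hand_eye'])
for w in (.057,.085):
  for h in (.009,.016,.022,.029,.035):
    for x in (.011,-.011):
      o=[]
      for y in (-w/2,w/2):
        p=H@[x,y,h,1]; q=K@p[:3]; o+=list((q[:2]/q[2]).round())
      print(w,h,x,o)
E
python3 -c "
import cv2
a=cv2.imread('w5.png');cv2.imwrite('pics/p.png',cv2.resize(a[210:320,150:380],None,fx=3.4,fy=3.4,interpolation=2))"
```

```text
0.057 0.009 0.011 [np.float64(203.0), np.float64(240.0), np.float64(316.0), np.float64(240.0)]
0.057 0.009 -0.011 [np.float64(205.0), np.float64(278.0), np.float64(313.0), np.float64(278.0)]
0.057 0.016 0.011 [np.float64(205.0), np.float64(234.0), np.float64(313.0), np.float64(234.0)]
0.057 0.016 -0.011 [np.float64(208.0), np.float64(270.0), np.float64(311.0), np.float64(270.0)]
0.057 0.022 0.011 [np.float64(207.0), np.float64(229.0), np.float64(311.0), np.float64(229.0)]
0.057 0.022 -0.011 [np.float64(209.0), np.float64(264.0), np.float64(309.0), np.float64(264.0)]
0.057 0.029 0.011 [np.float64(209.0), np.float64(224.0), np.float64(309.0), np.float64(223.0)]
0.057 0.029 -0.011 [np.float64(211.0), np.float64(257.0), np.float64(307.0), np.float64(257.0)]
0.057 0.035 0.011 [np.float64(211.0), np.float64(219.0), np.float64(308.0), np.float64(219.0)]
0.057 0.035 -0.011 [np.float64(213.0), np.float64(252.0), np.float64(306.0), np.float64(252.0)]
0.085 0.009 0.011 [np.float64(175.0), np.float64(240.0), np.float64(344.0), np.float64(240.0)]
0.085 0.009 -0.011 [np.float64(179.0), np.float64(278.0), np.float64(340.0), np.float64(278.0)]
0.085 0.016 0.011 [np.float64(179.0), np.float64(234.0), np.float64(340.0), np.float64(234.0)]
0.085 0.016 -0.011 [np.float64(182.0), np.float64(270.0), np.float64(336.0), np.float64(270.0)]
0.085 0.022 0.011 [np.float64(182.0), np.float64(229.0), np.float64(337.0), np.float64(229.0)]
0.085 0.022 -0.011 [np.float64(185.0), np.float64(264.0), np.float64(334.0), np.float64(264.0)]
0.085 0.029 0.011 [np.float64(185.0), np.float64(224.0), np.float64(334.0), np.float64(223.0)]
0.085 0.029 -0.011 [np.float64(188.0), np.float64(257.0), np.float64(331.0), np.float64(257.0)]
0.085 0.035 0.011 [np.float64(187.0), np.float64(219.0), np.float64(331.0), np.float64(219.0)]
0.085 0.035 -0.011 [np.float64(190.0), np.float64(252.0), np.float64(329.0), np.float64(252.0)]
```

View pics/p.png

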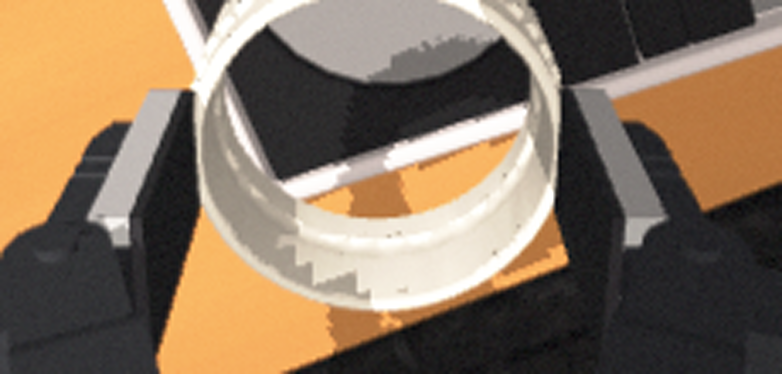

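The crop shows the pad tips at row 236, so they stand about 16 mm ahead of the TCP at a 57 mm opening, which matches 22 mm when shut. Now I pick the knob.

```bash
python3 steer.py '-0.0005 -0.001 0.04 0;0 0 0.04 0;0 0 0.03 0;0 0 0.005 0;0 0 0 0'|sed -n 2p; python3 steer.py '0 0 0 0;0 0 0 0;0 0 0 0;0 0 0 0;0 0 0 0' 0.03 30; python3 steer.py '0 0 0 0;0 0 0 0;0 0 0 0;0 0 -0.03 0;0 0 -0.03 0'; python3 -c "
from h import *
to(.4857,.227,.12)"
```

```text
position: [0.6112, -0.2052, 0.0277]
clock: 9.82
position: [0.6139, -0.2076, 0.0322]
ee_rot: [0.002, 0.217, 0.976, -0.0]
contact_force: [-0.4, 0.1, 5.9]
width: 0.0389
gripper_force: 29.7
clock: 10.23
position: [0.6114, -0.2066, 0.0896]
ee_rot: [-0.002, 0.217, 0.976, 0.0]
contact_force: [0.3, 0.6, 0.2]
width: 0.039
gripper_force: 30.4
clk 10.23 pos [ 0.6114 -0.2066  0.0896] tool [ 0.2975  0.3397 -0.0294] rows 10.9 yaw 65.0 turn 0.0 q6 -1.57 w 0.039 tilt [-0.003  0.002 -1.   ]
```

```bash
python3 steer.py '0.027 0.0309 -0.0027 0;0.027 0.0309 -0.0027 0;0.027 0.0309 -0.0027 0;0.027 0.0309 -0.0027 0;0.027 0.0309 -0.0027 0'|sed -n 2p;python3 steer.py '0.027 0.0309 -0.0027 0;0.027 0.0309 -0.0027 0;0.027 0.0309 -0.0027 0;0.027 0.0309 -0.0027 0;0.027 0.0309 -0.0027 0'|sed -n 2p;python3 steer.py '0.027 0.0309 -0.0027 0;0 0 0 0;0 0 0 0;0 0 0 0;0 0 0 0'
python3 - <<'E'
from h import *
im,K,T=wrist('w8')
np.savez('w8.npz',K=K,T=T)
to(.4857,.227,.038)
E
```

```text
position: [0.5552, -0.0086, 0.1045]
position: [0.4982, 0.1889, 0.118]
clock: 11.48
position: [0.4878, 0.2254, 0.1197]
ee_rot: [0.0, 0.217, 0.976, -0.0]
contact_force: [1.0, -0.8, -0.8]
width: 0.0393
gripper_force: 30.5
clk 11.53 pos [0.4879 0.2252 0.1196] tool [0.0028 0.0007 0.0816] rows 2.0 yaw 64.9 turn 0.0 q6 -0.83 w 0.0391 tilt [ 0. -0. -1.]
```

View pics/w8.png

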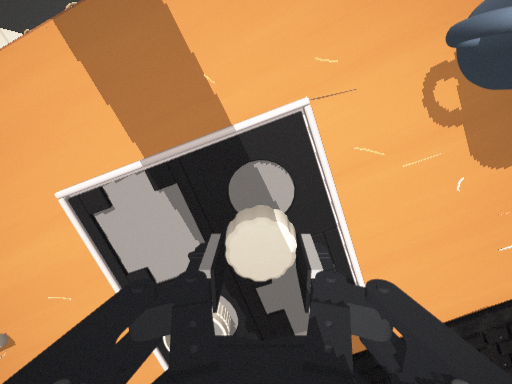

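The picture shows the knob held at (261,242), with its pocket behind it at (261,190). I'll fit the pocket's arc and then lower.

Run:
```python
from h import *
from scipy.optimize import least_squares
c=np.load('w8.npz');K,T=c['K'],c['T']; im=cv2.imread('pics/w8.png')
g=cv2.cvtColor(im,cv2.COLOR_BGR2HSV); m=((g[...,1]<60)&(g[...,2]>60)).astype(np.uint8)
w=[]
for v in range(168,203):
    u=np.where(m[v,220:310])[0]; w+=[(220+u[0],v),(220+u[-1],v)]
w=cast(K,T,w,.006)[:,:2]
s=least_squares(lambda c:np.hypot(*(w-c[:2]).T)-c[2],[.4857,.227,.0285],loss='soft_l1',f_scale=.001); print(s.x,np.abs(s.fun).max())
to(s.x[0],s.x[1],.038)
```

```text
[0.48631269 0.22753842 0.02801354] 0.0005271166039733655
clk 11.53 pos [0.4879 0.2252 0.1196] tool [0.0024 0.0015 0.0816] rows 2.0 yaw 64.9 turn 0.0 q6 -0.83 w 0.0391 tilt [ 0. -0. -1.]
```

```bash
python3 steer.py '0.0024 0.0014 0.035 0;0 0 0.035 0;0 0 0.011 0;0 0 0 0;0 0 0 0'|sed -n 2,4p; python3 steer.py '0 0 0.002 0;0 0 0 0;0 0 0 0'|sed -n 2,4p; python3 steer.py '0 0 0 0;0 0 0 0;0 0 0 0;0 0 0 0' 0.06|sed -n 2,6p; python3 steer.py '0 0 -0.04 0;0 0 -0.04 0;0 0 -0.03 0;0 0 0 0;0 0 0 0' 0.085
python3 - <<'E'
from h import *
im,K,T=wrist('w9')
meas(im,K,T,(.016,.026),(261,190),60,190)
to(.434,-.2135,.15,(81.2-90))
E
```

```text
position: [0.486, 0.2273, 0.0377]
ee_rot: [-0.001, 0.218, 0.976, -0.0]
contact_force: [-0.3, -1.2, 0.6]
position: [0.4863, 0.2286, 0.037]
ee_rot: [0.001, 0.217, 0.976, 0.0]
contact_force: [0.5, -0.0, -0.1]
position: [0.4858, 0.229, 0.0367]
ee_rot: [0.0, 0.217, 0.976, 0.0]
contact_force: [-0.0, -0.4, -0.6]
width: 0.0601
gripper_force: 0.0
clock: 12.95
position: [0.4869, 0.2293, 0.1486]
ee_rot: [0.002, 0.217, 0.976, 0.001]
contact_force: [-0.8, 1.6, -1.2]
width: 0.0851
gripper_force: 0.0
(238, 161, 42, 45) z 0.016 rect [0.4836 0.2302] [0.0382 0.0424] 64.9 circ [0.4839 0.2305] 0.0435
(238, 161, 42, 45) z 0.026 rect [0.4808 0.2315] [0.0366 0.0407] 64.9 circ [0.4812 0.2318] 0.0418
(72, 99, 272, 180) z 0.016 rect [0.5033 0.1751] [0.2202 0.1672] 85.1 circ [0.4995 0.1759] 0.2692
(72, 99, 272, 180) z 0.026 rect [0.4998 0.1786] [0.2115 0.1606] 85.1 circ [0.4962 0.1793] 0.2585
clk 13.0 pos [0.4856 0.2289 0.1468] tool [-0.1403 -0.4227 -0.0034] rows 10.7 yaw 65.0 turn 1.288 q6 -0.82 w 0.0851 tilt [ 0.001  0.    -1.   ]
```

View pics/w9.png

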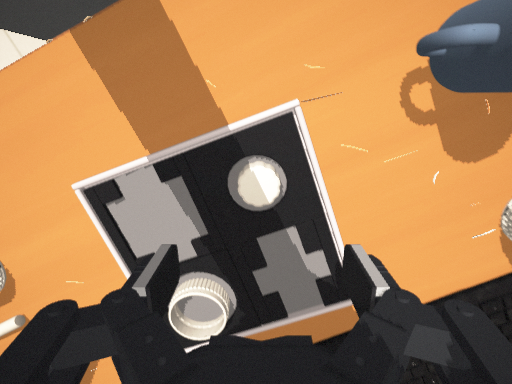

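The picture shows the knob (257,182) in its round pocket. Next is the long strip.

```bash
python3 steer.py '-0.01275 -0.0384 0 0;-0.01275 -0.0384 0 0;-0.01275 -0.0384 0 0;-0.01275 -0.0384 0 0;-0.01275 -0.0384 0 0' 0.045|sed -n 2p;python3 steer.py '-0.01275 -0.0384 0 0;-0.01275 -0.0384 0 0;-0.01275 -0.0384 0 0;-0.01275 -0.0384 0 0;-0.01275 -0.0384 0 0'|sed -n 2p;python3 steer.py '-0.01275 -0.0384 0 0;0 0 0 0.12;0 0 0 0.12;0 0 0 0.12;0 0 0 0.12'|sed -n 2p;python3 steer.py '0 0 0 0.12;0 0 0 0.12;0 0 0 0.12;0 0 0 0.12;0 0 0 0.12'|sed -n 2p;python3 steer.py '0 0 0 0.12;0 0 0 0.088;0 0 0 0;0 0 0 0;0 0 0 0'|sed -n 2,4p
python3 - <<'E'
from h import *
im,K,T=wrist();cv2.imwrite('w10.png',im)
d=get_image('top'); 
to(.434,-.2135,.024,-8.8)
p=np.array([.434,-.2135,.014,1]); q=np.linalg.inv(T)@p; q=K@q[:3]; q=q[:2]/q[2]; print(q, K[0,0])
meas(im,K,T,(0,.008,.014),q,100,120,5)
E
```

```text
position: [0.4602, 0.0266, 0.1446]
position: [0.4369, -0.1742, 0.1446]
position: [0.4327, -0.2129, 0.1443]
position: [0.4329, -0.2124, 0.1444]
position: [0.4336, -0.2128, 0.1454]
ee_rot: [-0.001, 0.759, 0.651, -0.0]
contact_force: [0.3, -0.7, -1.2]
clk 15.18 pos [ 0.4338 -0.213   0.1459] tool [-0.0005  0.0003  0.1219] rows 2.9 yaw -8.8 turn 0.001 q6 -0.45 w 0.0448 tilt [-0.001  0.001 -1.   ]
[260.96272341 189.42531186] 286.00191682606265
(254, 154, 20, 65) z 0 rect [ 0.4362 -0.216 ] [0.0653 0.0184] 82.1 circ [ 0.4365 -0.2157] 0.0663
(254, 154, 20, 65) z 0.008 rect [ 0.4365 -0.2135] [0.0633 0.0178] 82.1 circ [ 0.4368 -0.2132] 0.0643
(254, 154, 20, 65) z 0.014 rect [ 0.4367 -0.2117] [0.0618 0.0174] 82.1 circ [ 0.4371 -0.2114] 0.0629
```

```bash
python3 steer.py '0 0.002 0.04 0;0 0 0.04 0;0 0 0.03 0;0 0 0.012 0;0 0 0 0'|sed -n 2,4p; python3 steer.py '0 0 0 0;0 0 0 0;0 0 0 0;0 0 0 0;0 0 0 0' 0.01 30; python3 steer.py '0 0 0 0;0 0 -0.03 0;0 0 -0.03 0;0 0 -0.03 0;0 0 0 0'; python3 -c "
from h import *
to(.590,.217,.12,-5.3)"
```

```text
position: [0.4346, -0.2125, 0.0219]
ee_rot: [-0.003, 0.759, 0.651, -0.001]
contact_force: [-0.1, 1.0, -0.2]
clock: 16.02
position: [0.4368, -0.2139, 0.0255]
ee_rot: [0.001, 0.759, 0.651, 0.0]
contact_force: [-0.2, 0.6, 4.5]
width: 0.0166
gripper_force: 30.1
clock: 16.43
position: [0.4393, -0.2156, 0.1197]
ee_rot: [0.005, 0.759, 0.651, 0.002]
contact_force: [0.3, 0.7, -0.6]
width: 0.0169
gripper_force: 29.7
clk 16.43 pos [ 0.4393 -0.2156  0.1197] tool [ 0.4506  0.0827 -0.0016] rows 11.0 yaw -8.8 turn -0.061 q6 -0.44 w 0.0169 tilt [ 0.009 -0.006 -1.   ]
```

```bash
python3 steer.py '0.041 0.0075 0 0;0.041 0.0075 0 0;0.041 0.0075 0 0;0.041 0.0075 0 0;0.041 0.0075 0 0'|sed -n 2p;python3 steer.py '0.041 0.0075 0 0;0.041 0.0075 0 0;0.041 0.0075 0 0;0.041 0.0075 0 0;0.041 0.0075 0 0'|sed -n 2p;python3 steer.py '0.0405 0.0075 0 0;0 0 0 -0.06;0 0 0 0;0 0 0 0;0 0 0 0'
python3 - <<'E'
from h import *
im,K,T=wrist();cv2.imwrite('pics/w11.png',im);np.savez('w11.npz',K=K,T=T)
to(.591,.2177,.033,-5.3)
E
```

```text
position: [0.5045, -0.015, 0.1142]
position: [0.5729, 0.1821, 0.1139]
clock: 17.68
position: [0.5858, 0.2178, 0.1139]
ee_rot: [-0.0, 0.74, 0.672, -0.001]
contact_force: [-0.1, -0.5, -0.1]
width: 0.017
gripper_force: 29.7
clk 17.73 pos [0.586  0.2175 0.1141] tool [0.0007 0.0051 0.0811] rows 1.9 yaw -5.5 turn -0.004 q6 0.34 w 0.0165 tilt [-0.001 -0.001 -1.   ]
```

View pics/w11.png

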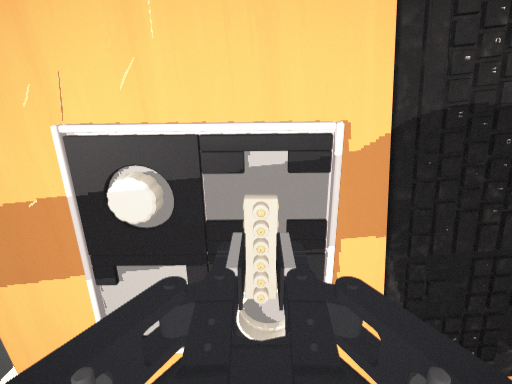

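The picture shows the six-screw strip held at (261,248), the knob in its pocket at (138,195), and the strip pocket with its end slot at (266,160) and cut-out band on rows 173-218.

Run:
```python
from h import *
c=np.load('w11.npz');K,T=c['K'],c['T']; im=cv2.imread('pics/w11.png')
g=cv2.cvtColor(im,cv2.COLOR_BGR2GRAY).astype(int)
for v in (158,164): 
    r=g[v,210:330]; j=np.where(r>70)[0]+210; print(v,j[0],j[-1],cast(K,T,[(j[0],v),(j[-1],v)],.006)[:,:2].round(4).tolist())
for u in (215,225,305,315):
    r=g[140:235,u]; j=np.where(r>70)[0]+140; print(u,j[0],j[-1],cast(K,T,[(u,j[0]),(u,j[-1])],.006)[:,:2].round(4).tolist())
u=270; print('end',[ (v,g[v,u]) for v in range(140,156,2)], cast(K,T,[(270,150)],.006))
```

```text
158 244 287 [[0.5759, 0.2523], [0.6106, 0.249]]
164 244 287 [[0.5754, 0.2474], [0.6102, 0.244]]
215 173 219 [[0.5508, 0.2421], [0.5448, 0.2014]]
225 173 219 [[0.559, 0.2414], [0.5534, 0.2005]]
305 173 218 [[0.6245, 0.2351], [0.6225, 0.1949]]
315 173 218 [[0.6326, 0.2343], [0.6312, 0.1941]]
end [(140, np.int64(62)), (142, np.int64(60)), (144, np.int64(61)), (146, np.int64(61)), (148, np.int64(60)), (150, np.int64(66)), (152, np.int64(213)), (154, np.int64(213))] [[0.59743286 0.25678495 0.006     ]]
```

```bash
python3 steer.py '0.001 0.0045 0.035 0;0 0 0.035 0;0 0 0.011 0;0 0 0 0;0 0 0 0'|sed -n 2,4p; python3 steer.py '0 0 0.0025 0;0 0 0 0;0 0 0 0'|sed -n 2,4p; python3 steer.py '0 0 0 0;0 0 0 0;0 0 0 0;0 0 0 0' 0.035|sed -n 2,6p; python3 steer.py '0 0 -0.04 0;0 0 -0.04 0;0 0 -0.03 0;0 0 0 0;0 0 0 0'
python3 - <<'E'
from h import *
im,K,T=wrist();cv2.imwrite('w12.png',im)
p=np.array([.5905,.218,.02,1]); q=np.linalg.inv(T)@p; q=K@q[:3]; q=q[:2]/q[2]; print(q)
meas(im,K,T,(.014,.020),q,60,190,5)
to(.592,-.0865,.15,41.9)
E
```

```text
position: [0.591, 0.2184, 0.0334]
ee_rot: [-0.0, 0.74, 0.672, -0.001]
contact_force: [0.5, 0.3, 0.3]
position: [0.5916, 0.2194, 0.0318]
ee_rot: [0.0, 0.74, 0.673, 0.001]
contact_force: [0.0, 0.3, -0.9]
position: [0.5913, 0.2195, 0.0311]
ee_rot: [0.0, 0.74, 0.673, 0.0]
contact_force: [-0.6, 0.4, -0.7]
width: 0.0351
gripper_force: 0.0
clock: 19.15
position: [0.5926, 0.2198, 0.1434]
ee_rot: [0.001, 0.739, 0.673, 0.002]
contact_force: [0.9, 0.7, -0.6]
width: 0.0351
gripper_force: 0.0
[257.2341366  193.71963136]
(240, 149, 35, 74) z 0.014 rect [0.5913 0.2225] [0.07 0.03] 85.4 circ [0.5922 0.2236] 0.0726
(240, 149, 35, 74) z 0.02 rect [0.5915 0.2244] [0.0683 0.0293] 85.4 circ [0.5924 0.2255] 0.0709
(66, 122, 259, 184) z 0.014 rect [0.5355 0.1916] [0.1857 0.2225] 85.2 circ [0.5354 0.1908] 0.2876
(66, 122, 259, 184) z 0.02 rect [0.5371 0.1942] [0.1813 0.2172] 85.2 circ [0.537  0.1934] 0.2807
clk 19.2 pos [0.5912 0.2195 0.1414] tool [-0.3045  0.0295 -0.0087] rows 7.3 yaw -5.4 turn -0.825 q6 0.34 w 0.0351 tilt [ 0.001  0.    -1.   ]
```

```bash
python3 steer.py '-0.0381 0.0037 -0.001 0;-0.0381 0.0037 -0.001 0;-0.0381 0.0037 -0.001 0;-0.0381 0.0037 -0.001 0;-0.0381 0.0037 -0.001 0' 0.07|sed -n 2p;python3 steer.py '-0.0381 0.0037 -0.001 0;-0.0381 0.0037 -0.001 0;-0.0381 0.0037 -0.001 0;0 0 0 -0.118;0 0 0 -0.118'|sed -n 2p;python3 steer.py '0 0 0 -0.118;0 0 0 -0.118;0 0 0 -0.118;0 0 0 -0.118;0 0 0 -0.118'|sed -n 2p;python3 steer.py '0 0 0 0;0 0 0 0;0 0 0 0'|sed -n 2,4p
python3 - <<'E'
from h import *
im,K,T=wrist();cv2.imwrite('w13.png',im)
p=np.array([.592,-.0865,.026,1]); q=np.linalg.inv(T)@p; q=K@q[:3]; q=q[:2]/q[2]; print(q)
meas(im,K,T,(0,.013,.026),q,110,120,7)
to(.592,-.0865,.026,41.9)
E
```

```text
position: [0.5901, 0.0266, 0.1437]
position: [0.5908, -0.0893, 0.1465]
position: [0.5907, -0.0865, 0.1465]
position: [0.5915, -0.0866, 0.1477]
ee_rot: [-0.001, 0.408, 0.913, -0.0]
contact_force: [-0.2, 0.4, -0.3]
[260.43875173 192.05626607]
(228, 152, 71, 76) z 0 rect [ 0.5987 -0.0906] [0.0689 0.0776] 41.8 circ [ 0.6002 -0.0897] 0.0912
(228, 152, 71, 76) z 0.013 rect [ 0.5958 -0.0875] [0.0656 0.0739] 41.8 circ [ 0.5972 -0.0867] 0.0868
(228, 152, 71, 76) z 0.026 rect [ 0.5929 -0.0845] [0.0622 0.0701] 41.8 circ [ 0.5943 -0.0837] 0.0824
clk 20.75 pos [ 0.5916 -0.0867  0.148 ] tool [-0.0003  0.0005  0.122 ] rows 2.9 yaw 41.8 turn -0.001 q6 -0.99 w 0.0702 tilt [-0.002  0.001 -1.   ]
```

Run:
```python
from h import *
im,K,T=wrist()
for S,V in ((110,120),(80,120),(60,130),(60,160),(50,185)):
    print(S,V); meas(im,K,T,(0,.026),(260,192),S,V,5)
g=cv2.cvtColor(im,cv2.COLOR_BGR2HSV)
for v in (175,195,215): print(v,[(u,g[v,u,1],g[v,u,2]) for u in range(216,308,4)] and ' '.join(f'{u}:{g[v,u,1]}/{g[v,u,2]}' for u in range(216,308,4)))
```

```text
110 120
(232, 151, 64, 77) z 0 rect [ 0.5993 -0.0902] [0.0619 0.0785] 40.2 circ [ 0.6004 -0.0898] 0.0917
(232, 151, 64, 77) z 0.026 rect [ 0.5935 -0.0841] [0.0559 0.0709] 40.2 circ [ 0.5945 -0.0837] 0.0828
80 120
(232, 152, 64, 75) z 0 rect [ 0.5991 -0.09  ] [0.0621 0.0766] 41.8 circ [ 0.5998 -0.0904] 0.0907
(232, 152, 64, 75) z 0.026 rect [ 0.5933 -0.0839] [0.0561 0.0692] 41.8 circ [ 0.5939 -0.0842] 0.0819
60 130
(237, 152, 55, 75) z 0 rect [ 0.5991 -0.0899] [0.0524 0.077 ] 41.1 circ [ 0.6003 -0.0897] 0.0899
(237, 152, 55, 75) z 0.026 rect [ 0.5933 -0.0838] [0.0473 0.0695] 41.1 circ [ 0.5944 -0.0836] 0.0812
60 160
(237, 152, 55, 75) z 0 rect [ 0.5991 -0.0899] [0.0524 0.077 ] 41.1 circ [ 0.6003 -0.0897] 0.0899
(237, 152, 55, 75) z 0.026 rect [ 0.5933 -0.0838] [0.0473 0.0695] 41.1 circ [ 0.5944 -0.0836] 0.0812
50 185
(238, 152, 54, 75) z 0 rect [ 0.5997 -0.0894] [0.0509 0.0768] 41.4 circ [ 0.6001 -0.0894] 0.0894
(238, 152, 54, 75) z 0.026 rect [ 0.5939 -0.0834] [0.046  0.0693] 41.4 circ [ 0.5942 -0.0834] 0.0807
175 216:166/208 220:166/207 224:166/207 228:166/209 232:166/207 236:168/209 240:17/226 244:10/239 248:10/238 252:11/237 256:12/233 260:11/236 264:13/236 268:12/236 272:14/237 276:16/236 280:15/236 284:18/236 288:27/219 292:166/137 296:171/134 300:171/134 304:170/206
195 216:168/208 220:168/207 224:168/208 228:167/209 232:128/211 236:84/226 240:27/224 244:14/238 248:13/236 252:14/236 256:30/224 260:28/225 264:19/227 268:32/224 272:34/223 276:36/224 280:19/233 284:20/233 288:25/225 292:172/135 296:168/135 300:171/142 304:166/207
215 216:168/209 220:167/206 224:169/205 228:169/202 232:168/204 236:169/202 240:26/231 244:20/227 248:20/228 252:21/226 256:20/229 260:25/227 264:22/227 268:24/226 272:24/226 276:25/224 280:26/226 284:26/225 288:26/229 292:171/134 296:166/138 300:169/207 304:165/210
```

```bash
python3 steer.py '-0.003 0.003 0.04 0;0 0 0.04 0;0 0 0.03 0;0 0 0.012 0;0 0 0 0'|sed -n 2,4p; python3 steer.py '0 0 0 0;0 0 0 0;0 0 0 0;0 0 0 0;0 0 0 0' 0.04 35; python3 steer.py '0 0 0 0;0 0 -0.03 0;0 0 -0.03 0;0 0 -0.03 0;0 0 0 0'; python3 -c "
from h import *
to(.4769,.1231,.12,-5.3)"
```

```text
position: [0.5935, -0.0863, 0.0231]
ee_rot: [-0.004, 0.408, 0.913, -0.001]
contact_force: [-0.2, 0.1, 0.7]
clock: 21.63
position: [0.5971, -0.0872, 0.0281]
ee_rot: [0.001, 0.407, 0.913, 0.0]
contact_force: [0.8, -0.1, 2.6]
width: 0.048
gripper_force: 36.6
clock: 22.05
position: [0.6003, -0.088, 0.1233]
ee_rot: [0.006, 0.407, 0.913, 0.001]
contact_force: [0.7, 0.2, 0.7]
width: 0.0479
gripper_force: 36.7
clk 22.05 pos [ 0.6003 -0.088   0.1233] tool [0.2395 0.0493 0.0012] rows 5.9 yaw 41.9 turn 0.825 q6 -0.99 w 0.0479 tilt [ 0.012 -0.003 -1.   ]
```

```bash
python3 steer.py '0.0399 0.0082 0 0;0.0399 0.0082 0 0;0.0399 0.0082 0 0;0.0399 0.0082 0 0;0.0399 0.0082 0 0'|sed -n 2p;python3 steer.py '0.0399 0.0082 0 0;0 0 0 0.118;0 0 0 0.118;0 0 0 0.118;0 0 0 0.118'|sed -n 2p;python3 steer.py '0 0 0 0.118;0 0 0 0.118;0 0 0 0.118;0 0 0 0;0 0 0 0'
python3 - <<'E'
from h import *
im,K,T=wrist();cv2.imwrite('w14.png',im);np.savez('w14.npz',K=K,T=T)
to(.4768,.1229,.036,-5.3)
g=cv2.cvtColor(im,cv2.COLOR_BGR2GRAY).astype(int)
H=np.linalg.inv(T)
for p in [(.4768,.1229,.006),(.4838,.1645,.006),(.4768,.1229,.006)]:
    q=H@[*p,1];q=K@q[:3];print((q[:2]/q[2]).round())
E
```

```text
position: [0.492, 0.09, 0.1166]
position: [0.4724, 0.1244, 0.1168]
clock: 23.3
position: [0.4727, 0.1239, 0.1167]
ee_rot: [-0.0, 0.739, 0.674, -0.0]
contact_force: [0.4, -0.7, -0.2]
width: 0.0479
gripper_force: 36.7
clk 23.35 pos [0.4728 0.1239 0.1168] tool [-0.0006  0.0041  0.0808] rows 1.9 yaw -5.2 turn 0.001 q6 0.2 w 0.0483 tilt [-0.  0. -1.]
[265. 197.]
[269. 148.]
[265. 197.]
```

Run:
```python
from h import *
c=np.load('w14.npz');K,T=c['K'],c['T']; im=cv2.imread('w14.png')
g=cv2.cvtColor(im,cv2.COLOR_BGR2GRAY).astype(int)
print(np.round(g[140:200:3,220:310:10]).tolist())
for v in (154,160,166):
    print(v,' '.join(f'{u}:{g[v,u]}' for u in range(200,336,4)))
for u in (210,318): print(u,' '.join(f'{v}:{g[v,u]}' for v in range(140,240,4)))
```

```text
[[27, 33, 26, 25, 24, 29, 29, 26, 27], [21, 16, 20, 27, 25, 22, 20, 26, 28], [25, 23, 23, 27, 27, 19, 24, 26, 21], [20, 46, 53, 50, 45, 67, 64, 65, 65], [30, 92, 89, 93, 94, 94, 93, 90, 91], [26, 90, 94, 92, 91, 93, 91, 93, 91], [23, 89, 95, 93, 88, 89, 92, 88, 92], [27, 91, 93, 93, 91, 94, 90, 92, 92], [25, 92, 93, 95, 92, 92, 88, 93, 93], [25, 91, 92, 93, 91, 92, 92, 93, 89], [19, 92, 93, 90, 91, 88, 94, 92, 92], [18, 91, 93, 92, 93, 94, 90, 92, 93], [86, 87, 92, 91, 92, 92, 92, 91, 89], [94, 89, 91, 90, 89, 95, 91, 91, 90], [93, 90, 91, 90, 90, 90, 92, 92, 90], [163, 179, 178, 179, 174, 175, 173, 177, 174], [146, 188, 182, 184, 183, 184, 180, 178, 178], [144, 200, 196, 193, 189, 190, 185, 144, 181], [139, 206, 203, 198, 197, 194, 193, 149, 186], [186, 231, 231, 229, 228, 221, 219, 197, 204]]
154 200:120 204:25 208:24 212:26 216:23 220:28 224:16 228:89 232:88 236:93 240:93 244:92 248:90 252:92 256:91 260:93 264:94 268:92 272:92 276:96 280:91 284:91 288:91 292:92 296:90 300:93 304:92 308:22 312:25 316:29 320:28 324:29 328:26 332:26
160 200:155 204:24 208:24 212:25 216:26 220:26 224:26 228:87 232:88 236:91 240:93 244:91 248:93 252:89 256:91 260:93 264:91 268:91 272:92 276:91 280:94 284:93 288:92 292:89 296:89 300:90 304:87 308:25 312:27 316:22 320:22 324:22 328:26 332:21
166 200:124 204:26 208:29 212:20 216:25 220:28 224:23 228:92 232:90 236:90 240:89 244:92 248:94 252:92 256:92 260:94 264:94 268:93 272:92 276:90 280:92 284:94 288:93 292:92 296:93 300:91 304:89 308:22 312:26 316:20 320:27 324:25 328:25 332:16
210 140:23 144:28 148:19 152:21 156:19 160:22 164:12 168:23 172:27 176:92 180:91 184:90 188:93 192:131 196:139 200:143 204:139 208:135 212:138 216:139 220:44 224:27 228:33 232:33 236:97
318 140:25 144:23 148:23 152:28 156:28 160:25 164:21 168:14 172:16 176:92 180:89 184:92 188:92 192:90 196:93 200:91 204:91 208:91 212:92 216:91 220:27 224:21 228:31 232:32 236:99
```

```bash
python3 steer.py '-0.0008 0.003 0.035 0;0 0 0.035 0;0 0 0.01 0;0 0 0 0;0 0 0 0'|sed -n 2,4p; python3 steer.py '0 0 0.0025 0;0 0 0 0;0 0 0 0'|sed -n 2,4p; python3 steer.py '0 0 0 0;0 0 0 0;0 0 0 0;0 0 0 0' 0.065|sed -n 2,6p; python3 steer.py '0 0 -0.04 0;0 0 -0.04 0;0 0 -0.04 0;0 0 -0.03 0;0 0 0 0'; python3 steer.py '0 -0.04 -0.03 0;0 -0.04 0 0;0 -0.04 0 0;0 0 0 0;0 0 0 0'
python3 - <<'E'
from h import *
d=get_image('side')['img'][:,:,::-1]; cv2.imwrite('side1.png',d)
t=get_image('top')['img'][:,:,::-1]; cv2.imwrite('top1.png',t)
im,K,T=wrist()
a=cv2.resize(t[140:240,115:400],(800,281),interpolation=2); b=cv2.resize(d[125:190,175:295],(400,217),interpolation=2); c=cv2.resize(im,(400,300))
b=cv2.copyMakeBorder(b,0,83,0,0,0); cv2.imwrite('pics/fin.png',np.vstack([a,np.hstack([b,c])]))
E
```

```text
position: [0.4755, 0.1228, 0.0362]
ee_rot: [-0.0, 0.739, 0.674, -0.001]
contact_force: [0.4, 1.0, -1.2]
position: [0.4761, 0.1229, 0.0348]
ee_rot: [0.0, 0.739, 0.673, 0.0]
contact_force: [0.3, -0.5, 0.3]
position: [0.476, 0.1229, 0.0347]
ee_rot: [0.0, 0.739, 0.673, 0.0]
contact_force: [0.4, -0.1, -0.4]
width: 0.0647
gripper_force: 0.0
clock: 24.77
position: [0.48, 0.1234, 0.191]
ee_rot: [0.004, 0.739, 0.673, 0.006]
contact_force: [0.6, -0.4, 0.1]
width: 0.0649
gripper_force: 0.0
clock: 25.18
position: [0.3605, 0.1335, 0.2091]
ee_rot: [-0.0, 0.739, 0.674, -0.0]
contact_force: [0.4, -0.1, 0.1]
width: 0.065
gripper_force: 0.0
```

View pics/fin.png

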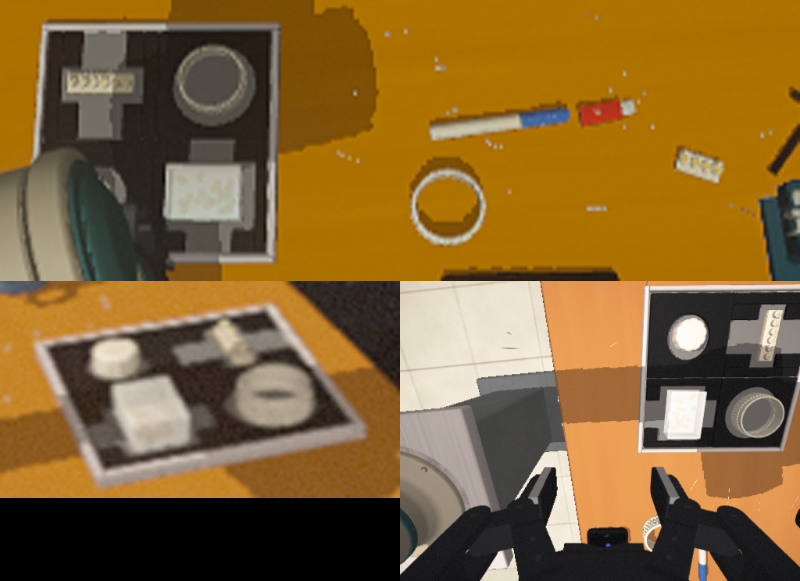

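The composite shows the strip, ring, knob and box each in its own pocket, with the studded ring (448,207) and the short strip (698,163) untouched. The box's left end looks close to its pocket edge, so I'll check it numerically.

Run:
```python
from h import *
c=np.load('top.npz');K,T=c['K'],c['T']; im=cv2.imread('top1.png')
H=np.linalg.inv(T)
q=K@(H@[.4755,.1229,.032,1])[:3];q=q[:2]/q[2];print(q)
for V in (130,150): meas(im,K,T,(.006,.032),q,60,V)
im,K,T=wrist()
q=K@(np.linalg.inv(T)@[.4755,.1229,.032,1])[:3];q=q[:2]/q[2];print(q)
for V in (180,200): meas(im,K,T,(.006,.032),q,60,V)
```

```text
[187.11261895 207.85028214]
(173, 199, 28, 20) z 0.006 rect [0.4783 0.1282] [0.07   0.0496] 85.0 circ [0.4783 0.1279] 0.0854
(173, 199, 28, 20) z 0.032 rect [0.474  0.1238] [0.0681 0.0483] 85.0 circ [0.474  0.1234] 0.0831
(174, 199, 27, 19) z 0.006 rect [0.4796 0.1281] [0.0683 0.047 ] 85.0 circ [0.4792 0.1285] 0.0801
(174, 199, 27, 19) z 0.032 rect [0.4753 0.1237] [0.0665 0.0458] 85.0 circ [0.4749 0.124 ] 0.078
[363.75302415 175.75781547]
(337, 139, 55, 64) z 0.006 rect [0.4836 0.1201] [0.0755 0.0577] 84.6 circ [0.4832 0.1208] 0.0925
(337, 139, 55, 64) z 0.032 rect [0.4746 0.1276] [0.0695 0.0531] 84.6 circ [0.4743 0.1282] 0.0851
(337, 139, 55, 63) z 0.006 rect [0.4837 0.1206] [0.0742 0.0572] 84.2 circ [0.4838 0.1214] 0.0921
(337, 139, 55, 63) z 0.032 rect [0.4747 0.1281] [0.0682 0.0526] 84.2 circ [0.4748 0.1288] 0.0847
```

The box top is 68 x 48 mm at height 32 mm, centred at (0.475,0.1238), which is within about 1 mm of the pocket centre. It lies flat, so I'm handing in.

```bash
python3 steer.py '0 0 0 0;0 0 0 0' | sed -n 1,2p; python3 -c "
from rig import manip, sensors, job, get_image
print(job.sign_off())"
```

```text
clock: 25.55
position: [0.3639, 0.1334, 0.2092]
the job is handed in; nothing more can be done
None
```

The ribbed ring, knob, six-screw strip and clear box are each in their own pockets, placed in that order; the studded ring and short strip were left where they lay, and the job was handed in at about 25.6 s.

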